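# Nudge the hand-rest plate onto its locating pins

## Task

The aluminium hand-rest plate of the ring-cutting practice stand lies askew on top of its two locating pins. Push it along by its edges with the fingertips, without picking it up, until both holes drop over the pins and the plate lies flat on the bed, then take the hand away. Leave the other things on the table where they are.

Things in the scene. Friction and masses are not known exactly. Their poses are not given: they have to be found in the camera images.
- bed: Fixed dark steel bed of the practice stand, a flat slab 240 (its x) x 300 (its y) x 12 mm high, bolted down. Origin: centre of its underside, on the table. Fine white scribed lines on it: four corner marks framing the plate's proper place, and one line along y through both pins, out to the slab's sides.
- home (a point): Centre of the plate's proper place on the bed, at the slab's upper face (12 mm above the table); axes as the bed's. The seated plate's origin lies here, with its axes parallel to the bed's.
- pin_l (a point): Foot of the left (+y) locating pin, on its axis at the slab's upper face; 15 mm ahead (+x of the bed) and 65 mm left of home. Steel pin 10 mm in diameter, 9 mm tall above the slab; the lower 4 mm are straight, above that it tapers to a 5 mm flat tip.
- pin_r (a point): Foot of the right (-y) locating pin, likewise; 15 mm ahead and 65 mm right of home.
- plate: Loose aluminium plate 150 (x) x 200 (y) x 6 mm, about 0.5 kg, black rubber pad 110 x 92 x 2 mm on top. Origin: centre of underside; x points away from the robot. It starts 22 to 36 mm too near the robot, up to 22 mm sideways, turned up to 0.15 rad, leaning on the pin tips: near edge on the slab, far edge raised about 13 mm. It slides with a few newtons; pushed in line with its centre it hardly turns.
- hole_l (a point): Centre, at the underside, of the plate's left round through-hole, 14 mm in diameter; 15 mm ahead (+x) and 65 mm left (+y) of the plate's origin. It belongs over pin_l.
- hole_r (a point): Centre, at the underside, of the plate's right round through-hole, 14 mm; 15 mm ahead and 65 mm right of the plate's origin. It belongs over pin_r.
- cutters: Loose pliers with blue handles, about 150 mm long, 16 mm high, lying left of the bed. Origin under the middle. Bystander.
- mandrel: Loose small upright tapered steel mandrel, foot 40 mm wide, 55 mm tall, right of the bed. Origin under its foot. Bystander.
- bush: Loose brass bush, 28 mm wide, 12 mm high, just beyond the bed. Origin at its underside. Bystander.
- disctin: Loose small grey round tin with black cap, 44 mm wide, 35 mm high, just beyond the bed. Origin at its underside. Bystander.
- tray: Loose stainless tray 160 x 240 x 40 mm, farther left. Origin at its underside. Bystander.
- rotary: Loose grey hand-held rotary tool, about 170 mm long, 48 mm high, lying farther right. Origin at its underside. Bystander.
- water: Loose clear water bottle with a blue cap, 84 mm wide, 240 mm tall, on the left. Origin at its underside. Bystander.
Things that resemble listed ones, but are neither listed nor needed, are in the scene too. Of the things shaped like the plate, the aluminium one is meant.

How it is judged:
At the end, for the whole second after the job is handed in: Both plate holes are over their pins (centres within 3.5 mm), the plate is down on the bed at both holes within 2 mm and flat within 0.025 rad, and at rest (horizontal distance between hole_l and pin_l below 0.0035 m and horizontal distance between hole_r and pin_r below 0.0035 m and z of each of hole_l, hole_r in the frame of home below 0.002 m and angle between plate's own z axis and vertical below 0.025 rad and linear speed of plate below 0.01 m/s); the robot touches nothing.
It fails at once if the plate is lifted or tipped up (its centre or a hole more than 30 mm above the bed, or tilted over 0.3 rad) (z of any of plate, hole_l, hole_r in the frame of home above 0.03 m or angle between plate's own z axis and vertical above 0.3 rad).
It fails at once if a bystander is displaced by more than 25 mm (distance of any of cutters, mandrel, bush, disctin, tray, rotary, water from where it was at the start of the episode above 0.025 m).
It also fails if it takes over 54 s, if anything falls off the work surface, if the arm or the gripper's body presses on something with over 40 N, if the wrist force passes 120 N, or if a joint passes its speed limit or range.

## Robot

A 7-joint arm with a two-finger parallel gripper is mounted at the origin on the work surface. World frame = base frame: x ahead of the robot, y to its left, z up, the work surface at z = 0. Lengths are in m, angles in rad, forces in N, time in s.
With the tool pointing down it reaches from about 0.375 to 0.925 m from the base axis. Payload 3.1 kg.
Tool frame: the origin (TCP) lies between the finger pads; the fingertips stand 19 mm ahead of it and the grasp point (between the pads) is the TCP; y points along the fingers, z is the direction in which the jaws open and shut, and the axes are right-handed (so a half turn about y gives the same grasp; the last joint's range is limited). The gripper opens to 85 mm and grips with 20 to 120 N. Pads are 22 mm wide; open, the fingers measure 114 mm over their backs; the gripper's body (76 mm by 85 mm) begins 54 mm behind the grasp point. The pads swing forward as they close: fully open they stand 13 mm farther back than shut.
Start: joints at [1.154, 0.383, 0.044, 1.598, -0.018, 1.161, -0.05], TCP at [0.204, -0.617, 0.25] pointing down, gripper open.
Joint ranges: [-2.61, 2.61], [-0.41, 2.15], [-1.48, 1.57], [0, 2.5], [-1.57, 4.71], [0.05, 1.97], [-2.85, 2.85]. Speed limits (rad/s): [2.79, 2.79, 3.14, 3.14, 3.14, 3.14, 3.14].

## Interface

Orientations are given as [roll, pitch, yaw] about the fixed x, y, z axes, in that order (R = Rz(yaw) Ry(pitch) Rx(roll)).
In Python, from station import get_state, snapshot, camera_info, hand_in, regions_of gives the robot as it stands.
- The arm moves only by the tool move_arm, never from a script. Its argument "steps" is a list of rows, each an object with "delta_pos": the shift along the tool's x, y, z in cm, a list of three; "dr": the turn, a rotation vector about the tool's x, y, z in degrees, a list of three. A call has 1 to 20 rows; each row shifts and turns the commanded pose from where the row before left it, along the tool's axes as they then stand; what a row does not reach is not made up. A row lasts 1/10 s, in which the tool goes at most 50 mm and 8.59 degrees, less where a joint would pass 70% of its speed; a pose out of reach is approached as far as the arm can. A call is refused whole if a number of a shift passes 5 or a number of a turn 8.59, either way. A call with a gripper value outside its range is refused whole. "fingers" is the opening, from 0 (shut) to 1 (fully open), set as the call begins (left out, the last holds). The fingers move at their own pace and stop on an object; "grip_force" is the grip in N (left out, the last holds). Time passes only in rows, so rows that do not move let the fingers close. It gives the time, the measured TCP pose, the force and the opening at its end, in the units of the state.
- get_state(): the state, without advancing time (a new reading comes with each control period).
- snapshot(name): name is "side" or "top" or "wrist"; returns (picture, depth): 384x512x3 uint8, blue, green, red; 384x512 float32, m along the optical axis (not along the pixel's ray), 0 where there is no reading.
- camera_info(name): a dict with "mtx" (3x3 intrinsics, pixels), "dist_coeffs" ([k1, k2, p1, p2, k3] as OpenCV has them; the pictures are not rectified), "rvec" (rotation vector, rad) and "tvec" (3), from world to camera coordinates, as OpenCV has them. Camera axes: x right, y down, z forward; pixel columns grow to the right and rows downward; lengths in m; the calibration is good to about 2 mm. A picture is of the moment at which its call begins: read the wrist's pose just before it. camera_info takes no time and is no camera call; for the wrist camera it gives the pose at the moment of the call.
- hand_in(): hands the job in, once; it reports no verdict.
Trained networks look in the newest picture that a camera, given by its name, has taken for a name from the list of things; names that differ only in an ending like _2 or _b are one class to them, and where a whole thing is asked for, a point or a joint stands for the part that bears it (a point fixed in the world has none). Each returns a list of dicts, best first, with "p" (0 to 1); they miss things now and then, are a little off and sometimes report something else, mostly with a low value. They report only what shows in the picture. A call takes as long as a camera call. They do not tell look-alikes from the thing itself.
- regions_of(label, camera): "region" (384x512 bool, what is visible of it) and "bbox" ([left, top, right, bottom] in pixels, round what is visible of it).
The state is a dict: "t": time; "joint_pos": joint angles; "qvel": joint speeds; "joint_efforts": joint torques, N m; "eef_pos": TCP position; "eef_rot": TCP orientation; "force": force on the tool from outside, world axes, zero at the start; "moment": the same for the moment, N m; "grip_width": finger opening in m.
Only numpy, scipy, OpenCV 4.12 (cv2) and the standard library are available. Lean on these libraries where they do the work, as an engineer would, in place of code of your own. Each camera call takes 0.05 s, during which the arm holds its last target. There are 200 camera calls.

## Working session

There is one attempt and no reset: what is moved stays moved. The work goes in short steps, Python scripts to look and compute and a tool call to move; the robot and the scene stay as the last step left them, time stands still between calls to the robot, and variables do not carry over. Pictures are saved under pics/ and viewed, about 8 in all and at most 12, crops included, and the job is handed in when it is done.

Besides the shell and the picture viewer there is one more tool, called in YAML: its name, and indented under it one key for each argument. move_arm: Moves the arm, as the interface text tells. Its arguments: {"type":"object","properties":{"steps":{"type":"array"},"fingers":{"type":"number"},"grip_force":{"type":"number"}},"required":["steps"]}

```bash
mkdir -p pics; ls; python3 - <<'E'
from station import *
import cv2,numpy as np
s=get_state(); print({k:np.round(v,3).tolist() for k,v in s.items()})
for n in ("top","side"):
    p,d=snapshot(n); cv2.imwrite(f"pics/{n}0.png",p); np.save(f"pics/{n}0d.npy",d)
    c=camera_info(n); print(n,{k:np.round(v,3).tolist() for k,v in c.items()})
    for r in regions_of("plate",n)+regions_of("bed",n): print(n,round(r['p'],2),r['bbox'])
a=cv2.imread("pics/top0.png")
E
```

```text
pics
{'t': 0.0, 'joint_pos': [1.154, 0.384, 0.044, 1.6, -0.018, 1.161, -0.05], 'qvel': [-0.0, 0.0, -0.0, 0.001, 0.002, -0.0, -0.001], 'joint_efforts': [-0.0, -43.347, 1.024, -24.952, 0.011, 0.011, -0.0], 'eef_pos': [0.203, -0.616, 0.249], 'eef_rot': [-1.573, -0.0, -2.823], 'force': [0.939, -0.468, -0.232], 'moment': [0.002, -0.037, 0.033], 'grip_width': 0.085}
top {'mtx': [[438.77, 0.0, 252.663], [0.0, 438.77, 191.206], [0.0, 0.0, 1.0]], 'dist_coeffs': [-0.172, 0.0, 0.0, 0.0, 0.0], 'rvec': [2.064, -2.129, 0.248], 'tvec': [0.034, 0.515, 1.402]}
top 0.97 [160.4, 221.4, 223.2, 277.2]
top 0.61 [266.3, 163.3, 329.6, 212.6]
top 0.61 [320.5, 246.0, 380.6, 289.5]
top 0.4 [321.3, 134.4, 333.6, 149.0]
top 0.86 [257.4, 143.1, 350.2, 222.7]
side {'mtx': [[386.245, 0.0, 262.682], [0.0, 386.245, 191.103], [0.0, 0.0, 1.0]], 'dist_coeffs': [-0.06, 0.0, 0.0, 0.0, 0.0], 'rvec': [2.417, -0.312, 0.139], 'tvec': [-0.509, 0.119, 1.249]}
side 0.86 [254.7, 202.0, 302.1, 255.4]
side 0.76 [168.0, 257.5, 231.5, 331.3]
side 0.65 [176.8, 141.0, 230.0, 186.1]
side 0.9 [248.1, 198.3, 328.7, 272.5]
```

View pics/top0.png

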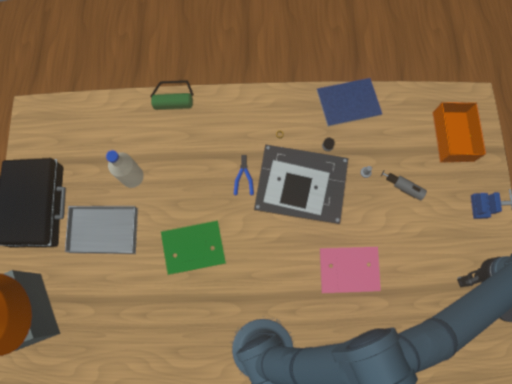

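View pics/side0.png

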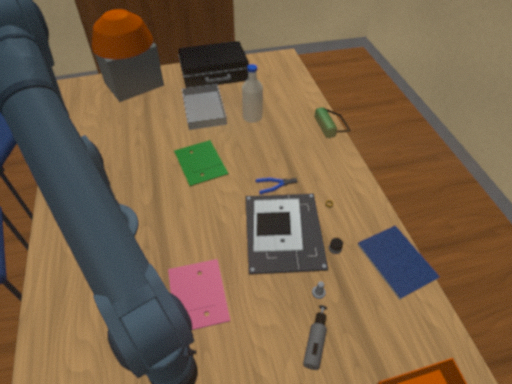

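Look-alikes in the top view: the green plate at (193,247), the pink plate at (350,270), and the aluminium plate with a black pad on the dark bed at (297,188). The aluminium one matches the description. I'll check it in a close crop and measure it.

```bash
cat > h.py <<'E'
from station import *
import cv2,numpy as np
def ray(c,uv):
    n=cv2.undistortPoints(np.float64(uv).reshape(-1,1,2),c['mtx'],c['dist_coeffs'] if not isinstance(c['dist_coeffs'],list) else np.array(c['dist_coeffs']))[:,0]
    R=cv2.Rodrigues(np.float64(c['rvec']))[0]; t=np.float64(c['tvec']).ravel()
    return -R.T@t,(np.c_[n,np.ones(len(n))])@R
def at_z(c,uv,z):
    o,d=ray(c,uv); z=np.broadcast_to(z,len(d)); return o+d*((z-o[2])/d[:,2])[:,None]
def proj(c,P): return cv2.projectPoints(np.float64(P).reshape(-1,1,3),np.float64(c['rvec']),np.float64(c['tvec']),np.float64(c['mtx']),np.float64(c['dist_coeffs']))[0][:,0]
E
python3 - <<'E'
from h import *
np.set_printoptions(precision=4,suppress=True)
for n in("top","side"):
    p,d=snapshot(n);c=camera_info(n)
    r=regions_of("bed",n)[0];b=np.int32(r['bbox'])
    o,_=ray(c,[[0,0]]);print(n,o)
    m=r['region'].astype(np.uint8)
    hull=cv2.convexHull(cv2.findNonZero(m)); q=cv2.approxPolyDP(hull,6,True)[:,0]
    print(q.tolist(),at_z(c,q,.012).tolist())
    for k in("cutters","mandrel","bush","disctin","rotary"):
        for x in regions_of(k,n)[:2]:
            bb=x['bbox']; print(k,round(x['p'],2),at_z(c,[[(bb[0]+bb[2])/2,(bb[1]+bb[3])/2]],.01)[0])
    x0,y0,x1,y1=b[0]-5,b[1]-5,b[2]+5,b[3]+5
    cv2.imwrite(f"pics/{n}crop.png",cv2.resize(p[y0:y1,x0:x1],None,fx=6,fy=6,interpolation=cv2.INTER_CUBIC)); print(x0,y0)
E
```

```text
top [0.1749 0.0234 1.4836]
[[347, 159], [338, 223], [254, 210], [266, 145]] [[0.6337297698433152, -0.3198126611177832, 0.01200000000000001], [0.4063674117106026, -0.270150016811431, 0.01200000000000001], [0.4608733786229071, 0.01500185744812943, 0.01200000000000001], [0.6938393855238227, -0.034818919728772074, 0.01200000000000001]]
mandrel 0.42 [ 0.5789 -0.3853  0.01  ]
bush 0.41 [ 0.7002 -0.2543  0.01  ]
rotary 0.98 [ 0.5304 -0.5176  0.01  ]
249 139Traceback (most recent call last):
  File "<stdin>", line 5, in <module>
IndexError: list index out of range
```

View pics/topcrop.png

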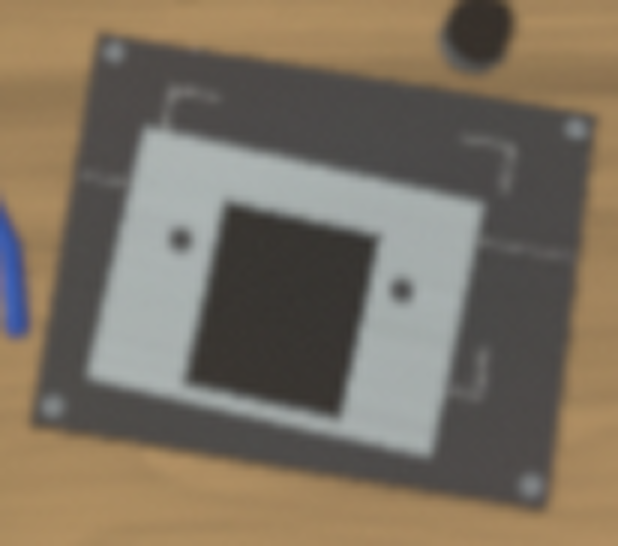

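The crop confirms it: silver plate with a black pad on the dark bed, holes at crop (180,239) and (402,290), scribed line ends at (85,176) and (570,254). Next I'll compute the poses.

```bash
python3 - <<'E'
from h import *
np.set_printoptions(precision=4,suppress=True)
c=camera_info("top")
f=lambda q:(np.float64(q)+.5)/6-.5+[249,139]
B=at_z(c,f([[100,35],[595,118],[548,508],[33,427]]),.012)[:,:2]
model=np.float64([[.12,.15],[.12,-.15],[-.12,-.15],[-.12,.15]])
def fit(m,P):
    a=m-m.mean(0);b=P-P.mean(0);th=np.arctan2((a[:,0]*b[:,1]-a[:,1]*b[:,0]).sum(),(a*b).sum())
    R=np.array([[np.cos(th),-np.sin(th)],[np.sin(th),np.cos(th)]]);t=P.mean(0)-R@m.mean(0)
    print("res mm",((P-(m@R.T+t))*1e3).round(1).tolist());return t,th,R
t,th,R=fit(model,B);print("bed",t,th)
L=at_z(c,f([[85,176],[570,254],[168,89],[517,146],[482,397]]),.012)[:,:2]
print("lines in bed",((L-t)@R)*1e3)
# plate corners top surface: far z~.012+.013+.006, near .018
P=at_z(c,f([[145,127],[485,203],[433,458],[87,380]]),np.array([.031,.031,.018,.018]))[:,:2]
tp,tt,Rp=fit(np.float64([[.075,.1],[.075,-.1],[-.075,-.1],[-.075,.1]]),P);print("plate",tp,tt,"in bed",(tp-t)@R*1e3,tt-th)
H=at_z(c,f([[180,239],[402,290]]),.027)[:,:2];print("holes",H,(H-t)@R*1e3)
w=camera_info("wrist");s=get_state();o,d=ray(w,[[256,192]])
print(w['mtx']);print("wrist cam",o,"dir",d,"tcp",s['eef_pos'],s['joint_pos'])
E
```

```text
res mm [[-0.8, -1.6], [-1.8, 2.1], [2.4, 1.1], [0.2, -1.6]]
bed [ 0.5499 -0.1543] -0.19704021508323957
lines in bed [[  32.241   143.1139]
 [  32.7425 -143.0314]
 [  92.9657  103.522 ]
 [  92.7638 -104.3642]
 [ -60.0477 -102.644 ]]
res mm [[0.4, 0.4], [0.1, -0.4], [-0.5, -0.7], [-0.0, 0.7]]
plate [ 0.5339 -0.1334] -0.25816832964913766 in bed [-19.8115  17.3524] -0.06112811456589809
holes [[ 0.5658 -0.0729]
 [ 0.5318 -0.1987]] [[ -0.319   82.9323]
 [ -9.0621 -47.1198]]
[[303.4393   0.     256.9042]
 [  0.     303.4393 194.9488]
 [  0.       0.       1.    ]]
wrist cam [ 0.2691 -0.5954  0.3743] dir [[-0.2502 -0.0793 -0.965 ]] tcp [ 0.2037 -0.6173  0.2503] [ 1.1542  0.3829  0.0439  1.5979 -0.0179  1.1612 -0.0499]
```

move_arm:
  steps:
    - {"delta_pos": [-3, 0, -2.9], "dr": [0, 0, 0]}
    - {"delta_pos": [-3, 0, -2.9], "dr": [0, 0, 0]}
    - {"delta_pos": [-3, 0, -2.9], "dr": [0, 0, 0]}
    - {"delta_pos": [-3, 0, -2.9], "dr": [0, 0, 0]}
    - {"delta_pos": [-3, 0, -2.9], "dr": [0, 0, 0]}
    - {"delta_pos": [-3, 0, -2.9], "dr": [0, 0, 0]}
    - {"delta_pos": [-3, 0, -2.9], "dr": [0, 0, 0]}
    - {"delta_pos": [-3, 0, -2.9], "dr": [0, 0, 0]}
    - {"delta_pos": [-3, 0, -2.9], "dr": [0, 0, 0]}
    - {"delta_pos": [-3, 0, -2.9], "dr": [0, 0, 0]}
    - {"delta_pos": [-3, 0, -2.9], "dr": [0, 0, 0]}
    - {"delta_pos": [-3, 0, -2.9], "dr": [0, 0, 0]}
    - {"delta_pos": [-2.7, 0, -3.2], "dr": [0, 0, 0]}
    - {"delta_pos": [0, 0, 0], "dr": [0, 5.9, 0]}
    - {"delta_pos": [0, 0, 0], "dr": [0, 5.9, 0]}
    - {"delta_pos": [0, 0, 0], "dr": [0, 5.9, 0]}
    - {"delta_pos": [0, 0, 0], "dr": [0, 5.9, 0]}
    - {"delta_pos": [0, 0, 0], "dr": [0, 5.9, 0]}
    - {"delta_pos": [0, 0, 0], "dr": [0, 0, 0]}
    - {"delta_pos": [0, 0, 0], "dr": [0, 0, 0]}
  fingers: 0

```text
t: 2.75
eef_pos: [0.4522, -0.1351, 0.2504]
eef_rot: [-1.571, 0.0, 2.948]
force: [-0.1, 0.5, 0.0]
grip_width: 0.0001
```

```bash
python3 - <<'E'
from h import *
np.set_printoptions(precision=4,suppress=True)
s=get_state();c=camera_info("wrist");p,d=snapshot("wrist");np.savez("pics/w1.npz",p=p,d=d,**{k:np.float64(v) for k,v in c.items()})
print(s['t'],s['eef_pos'],s['eef_rot'],s['grip_width'],s['force'])
cv2.imwrite("pics/w1.png",cv2.resize(p,None,fx=1.5,fy=1.5,interpolation=cv2.INTER_CUBIC))
E
```

```text
2.75 [ 0.4522 -0.1351  0.2504] [-1.5707  0.0003  2.9477] 5.826093652720267e-05 [-0.1327  0.5488  0.0396]
```

View pics/w1.png

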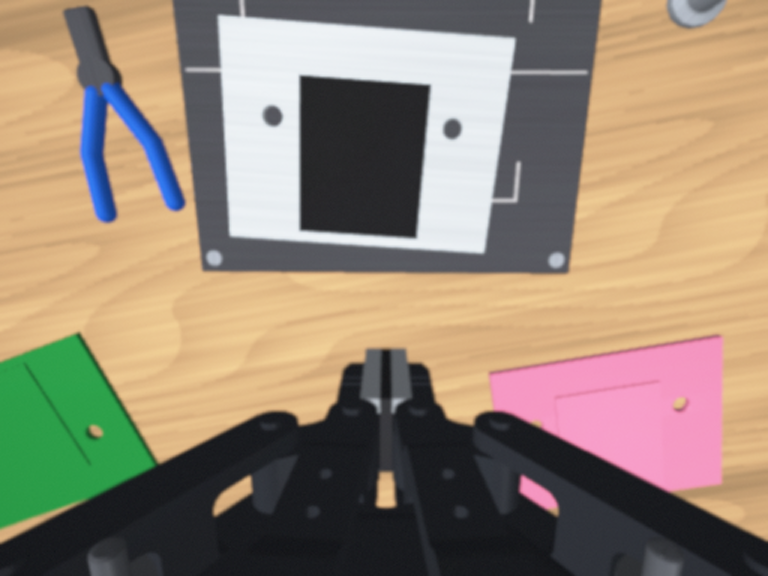

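The wrist view shows the scribed line from (185,70) to (588,72), near bed corners at (203,270) and (568,273), and the right near mark at (517,201). The plate corners are at (219,15), (515,39), (485,253), (230,236), and the holes are at (272,116) and (453,129).

```bash
cat >> h.py <<'E'
from scipy.optimize import least_squares
M=lambda th:np.array([[np.cos(th),-np.sin(th)],[np.sin(th),np.cos(th)]])
def fit_home(c,uv,local): # local points rel. home, bed axes, z=.012 ; returns x,y,th
    P=at_z(c,uv,.012)[:,:2];local=np.float64(local)
    r=least_squares(lambda v:((local@M(v[2]).T+v[:2])-P).ravel(),[.566,-.157,-.2]);print("home",r.x.round(4),"res mm",(r.fun*1e3).round(1));return r.x
def fit_plate(c,uv,pts,home=None,tilt=None): # pts on plate top; free x,y,yaw,tilt
    pts=np.float64(pts)
    def w(v):
        T=v[3];q=np.c_[(pts[:,0]+.075)*np.cos(T)-.075-.006*np.sin(T),pts[:,1]]
        z=.012+(pts[:,0]+.075)*np.sin(T)+.006*np.cos(T)
        return np.c_[q@M(v[2]).T+v[:2],z]
    f=lambda v:np.r_[(proj(c,w(v))-uv).ravel(),(v[3]-(.09 if tilt is None else tilt))*(10 if tilt is None else 1e4)]
    r=least_squares(f,[.53,-.135,-.25,.05],x_scale=[.01,.01,.1,.1]);print("plate",r.x.round(4),"res px",r.fun.round(1))
    if home is not None: print("rel home mm",((r.x[:2]-home[:2])@M(home[2])*1e3).round(1),"yaw",round(r.x[2]-home[2],4))
    return r.x
CORN=[[.075,.1],[.075,-.1],[-.075,-.1],[-.075,.1]];HOLES=[[.015,.065],[.015,-.065]]
E
python3 - <<'E'
from h import *
c=dict(np.load("pics/w1.npz"));f=lambda q:(np.float64(q)+.5)/1.5-.5
b=f([[185,70],[588,72],[203,270],[568,273],[517,201]]);P=at_z(c,b,.012)[:,:2]
R=M(-.197);print("in bed mm",((P-[.5499,-.1543])@R*1e3).round(1).tolist())
L=(P-[.5499,-.1543])@R
for h in(.015,.017,.0185,.02):
    home=fit_home(c,b[2:4],[[-.12-h,.15],[-.12-h,-.15]])
    print(h,((P-home[:2])@M(home[2])*1e3).round(1).tolist())
uv=f([[219,15],[515,39],[485,253],[230,236],[272,116],[453,129]])
fit_plate(c,uv[:4],CORN,home);fit_plate(c,uv,CORN+HOLES,home)
E
```

```text
in bed mm [[33.4, 145.6], [33.2, -145.9], [-114.7, 148.6], [-116.0, -148.8], [-58.4, -102.5]]
home [ 0.569  -0.1588 -0.2014] res mm [ 0.3  1.3 -0.3 -1.3]
0.015 [[13.1, 146.3], [14.2, -145.2], [-135.0, 148.7], [-135.0, -148.7], [-77.6, -102.2]]
home [ 0.571  -0.1592 -0.2014] res mm [ 0.3  1.3 -0.3 -1.3]
0.017 [[11.1, 146.3], [12.2, -145.2], [-137.0, 148.7], [-137.0, -148.7], [-79.6, -102.2]]
home [ 0.5725 -0.1595 -0.2014] res mm [ 0.3  1.3 -0.3 -1.3]
0.0185 [[9.6, 146.3], [10.7, -145.2], [-138.5, 148.7], [-138.5, -148.7], [-81.1, -102.2]]
home [ 0.5739 -0.1598 -0.2014] res mm [ 0.3  1.3 -0.3 -1.3]
0.02 [[8.1, 146.3], [9.2, -145.2], [-140.0, 148.7], [-140.0, -148.7], [-82.6, -102.2]]
plate [ 0.5368 -0.1343 -0.2612  0.0713] res px [ 0.1  0.4  0.3 -0.2 -0.8 -0.1  0.4 -0.2 -0.2]
rel home mm [-41.5  17.6] yaw -0.0598
plate [ 0.5369 -0.1341 -0.261   0.0725] res px [-0.2  0.3  0.1 -0.3 -1.  -0.1  0.2 -0.2  0.7  0.   0.1  0.1 -0.2]
rel home mm [-41.5  17.8] yaw -0.0596
```

move_arm:
  steps:
    - {"delta_pos": [-2.1, 0, -3.5], "dr": [0, 0, 0]}
    - {"delta_pos": [-2.1, 0, -3.5], "dr": [0, 0, 0]}
    - {"delta_pos": [-2.1, 0, -3.5], "dr": [0, 0, 0]}
    - {"delta_pos": [-2.0, 0, -3.5], "dr": [0, 0, 0]}
    - {"delta_pos": [0, 4, 0], "dr": [0, 0, 0]}
    - {"delta_pos": [0, 4, 0], "dr": [0, 0, 0]}
    - {"delta_pos": [0, 4, 0], "dr": [0, 0, 0]}
    - {"delta_pos": [0, 4, 0], "dr": [0, 0, 0]}
    - {"delta_pos": [0, 3, 0], "dr": [0, 0, 0]}
    - {"delta_pos": [0, 1.5, 0], "dr": [0, 0, 0]}
    - {"delta_pos": [0, 1, 0], "dr": [0, 0, 0]}
    - {"delta_pos": [0, 0, 0], "dr": [0, 0, 0]}
    - {"delta_pos": [0, 0, 0], "dr": [0, 0, 0]}
    - {"delta_pos": [0, 0, 0], "dr": [0, 0, 0]}

```text
t: 4.2
eef_pos: [0.5625, -0.0139, 0.0371]
eef_rot: [-1.571, 0.004, 2.946]
force: [0.8, -0.5, 0.4]
grip_width: -0.0002
```

```bash
python3 - <<'E'
from h import *
np.set_printoptions(precision=4,suppress=True)
s=get_state();c=camera_info("wrist");p,d=snapshot("wrist");np.savez("pics/w2.npz",p=p,d=d,**{k:np.float64(v) for k,v in c.items()})
print(s['t'],s['eef_pos'],s['eef_rot'],s['force'])
H=np.array([.5677,-.1579]);print("tcp rel home",(np.array(s['eef_pos'][:2])-H)@M(-.197)*1e3)
cv2.imwrite("pics/w2.png",p)
E
```

```text
4.2 [ 0.5625 -0.0139  0.0371] [-1.5714  0.0036  2.9456] [ 0.805  -0.4511  0.4483]
tcp rel home [-33.2569 140.2064]
```

View pics/w2.png

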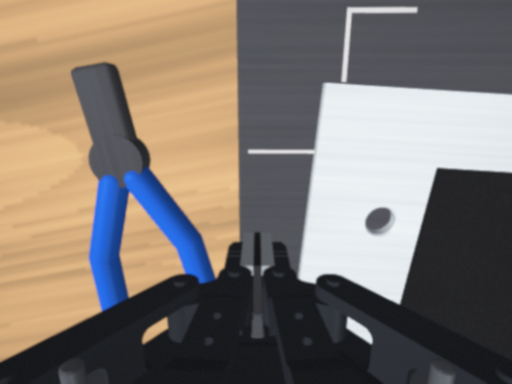

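The closed tips at (257,255) stand on the slab, clear of the plate's left edge at u≈302. Now I'll push it right.

move_arm:
  steps:
    - {"delta_pos": [0, 0.1, 0.4], "dr": [0, 0, 0]}
    - {"delta_pos": [0, 0, 0.4], "dr": [0, 0, 0]}
    - {"delta_pos": [0, 0, 0.4], "dr": [0, 0, 0]}
    - {"delta_pos": [0, 0, 0.3], "dr": [0, 0, 0]}
    - {"delta_pos": [0, 0, 0.3], "dr": [0, 0, 0]}
    - {"delta_pos": [0, 0, 0.3], "dr": [0, 0, 0]}
    - {"delta_pos": [0, 0, 0.3], "dr": [0, 0, 0]}
    - {"delta_pos": [0, 0, 0.3], "dr": [0, 0, 0]}
    - {"delta_pos": [0, 0, 0.3], "dr": [0, 0, 0]}
    - {"delta_pos": [0, 0, 0], "dr": [0, 0, 0]}
    - {"delta_pos": [0, 0, 0], "dr": [0, 0, 0]}
    - {"delta_pos": [0, 0, 0], "dr": [0, 0, 0]}

```text
t: 5.45
eef_pos: [0.555, -0.044, 0.0344]
eef_rot: [-1.57, 0.0, 2.945]
force: [0.6, 1.7, 1.6]
grip_width: 0.0003
```

```bash
cat > auto.py <<'E'
# bed+plate from one wrist/top picture: bright plate quad by threshold, line fits
from h import *
H=np.array([.5677,-.1579,-.197])
def plate_mask(p,c):
    hsv=cv2.cvtColor(p,cv2.COLOR_BGR2HSV)
    m=((hsv[...,2]>150)&(hsv[...,1]<40)).astype(np.uint8)
    m=cv2.morphologyEx(m,cv2.MORPH_OPEN,np.ones((7,7)))
    n,l,st,_=cv2.connectedComponentsWithStats(m);return (l==1+st[1:,4].argmax()).astype(np.uint8)
def refine(c,p,v0,home=H):
    """fit x,y,yaw,tilt of top outline to gradient via contour distance"""
    m=plate_mask(p,c);cnt=max(cv2.findContours(m,cv2.RETR_EXTERNAL,cv2.CHAIN_APPROX_NONE)[0],key=cv2.contourArea)[:,0].astype(float)
    return m,cnt
E
python3 - <<'E'
from h import *
np.set_printoptions(precision=4,suppress=True)
s=get_state();print(s['t'],s['eef_pos'],s['force'])
H=np.array([.5677,-.1579]);print("tcp rel home",(np.array(s['eef_pos'][:2])-H)@M(-.197)*1e3)
p,d=snapshot("top")
from auto import plate_mask
c=camera_info("top")
m=plate_mask(p[130:240,240:370].copy(),c);mm=np.zeros(p.shape[:2],np.uint8);mm[130:240,240:370]=m
q=cv2.minAreaRect(cv2.convexHull(cv2.findNonZero(mm)));b=cv2.boxPoints(q);print(b,mm.sum())
cv2.imwrite("pics/top2.png",cv2.resize(p[134:229,244:357],None,fx=6,fy=6,interpolation=cv2.INTER_CUBIC))
E
```

```text
5.45 [ 0.555  -0.044   0.0344] [0.5508 1.6633 1.6197]
tcp rel home [-34.7628 109.2509]
[[300.6538 195.7308]
 [306.3077 167.4615]
 [334.3846 173.0769]
 [328.7307 201.3462]] 456
```

View pics/top2.png

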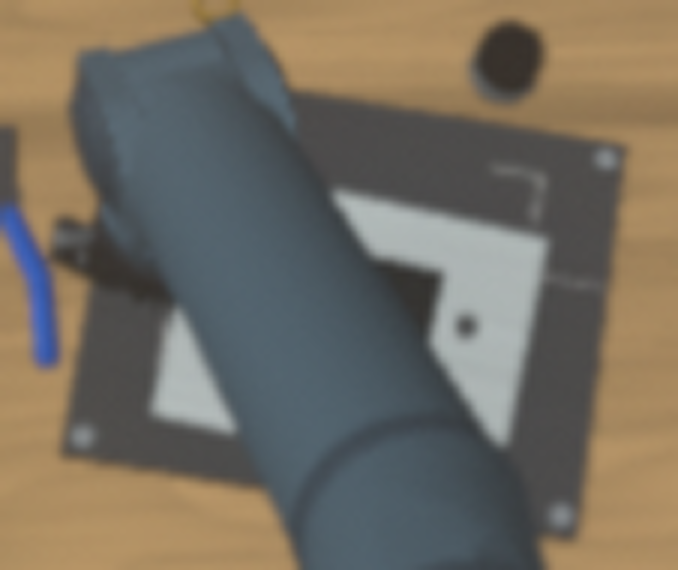

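move_arm:
  steps:
    - {"delta_pos": [0, 0, -1], "dr": [0, 0, 0]}
    - {"delta_pos": [0, -2, -0.5], "dr": [0, 0, 0]}
    - {"delta_pos": [0, -4, 0], "dr": [0, 0, 0]}
    - {"delta_pos": [0, -4, 0], "dr": [0, 0, 0]}
    - {"delta_pos": [2, -4, 3], "dr": [0, 0, 0]}
    - {"delta_pos": [2, -4, 3], "dr": [0, 0, 0]}
    - {"delta_pos": [2, -3.6, 3], "dr": [0, 0, 0]}
    - {"delta_pos": [2.3, 0, 3.4], "dr": [0, 0, 0]}
    - {"delta_pos": [0, 0, 0], "dr": [0, 0, 0]}
    - {"delta_pos": [0, 0, 0], "dr": [0, 0, 0]}
    - {"delta_pos": [0, 0, 0], "dr": [0, 0, 0]}

```text
t: 6.6
eef_pos: [0.4564, -0.1291, 0.2433]
eef_rot: [-1.571, -0.001, 2.947]
force: [-0.5, 0.4, -0.6]
grip_width: 0.0001
```

```bash
python3 - <<'E'
from h import *
np.set_printoptions(precision=4,suppress=True)
s=get_state();c=camera_info("wrist");p,d=snapshot("wrist");np.savez("pics/w3.npz",p=p,d=d,**{k:np.float64(v) for k,v in c.items()})
print(s['t'],s['eef_pos'],s['eef_rot'],s['force'])
cv2.imwrite("pics/w3.png",cv2.resize(p[:230,100:420],None,fx=2.5,fy=2.5,interpolation=cv2.INTER_CUBIC))
E
```

```text
6.6 [ 0.4564 -0.1291  0.2433] [-1.5712 -0.0012  2.9468] [-0.4813  0.3941 -0.5704]
```

View pics/w3.png

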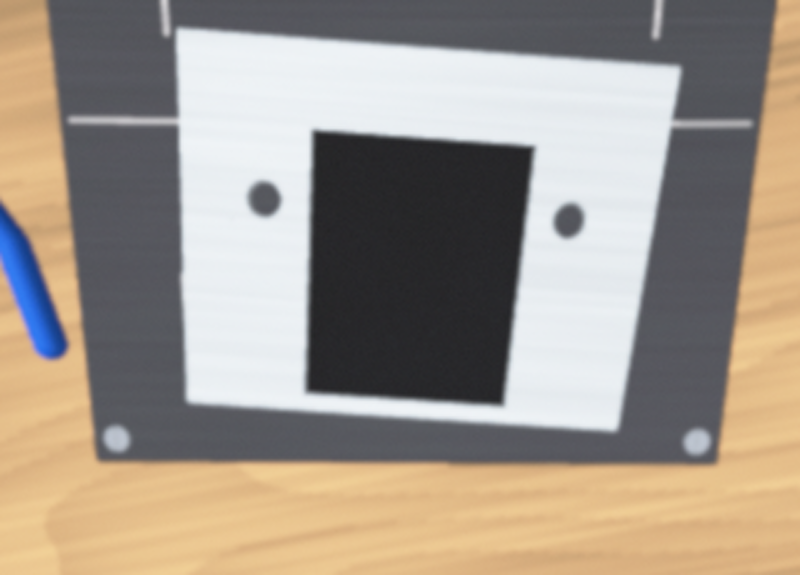

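In this crop (×2.5, offset 100,0), the plate corners are at (177,28), (681,67), (619,431), (187,403) and the holes at (264,199) and (569,221). The line runs from (68,120) to (752,124), with near bed corners at (97,460) and (717,463).

```bash
python3 - <<'E'
from h import *
c=dict(np.load("pics/w3.npz"));f=lambda q:(np.float64(q)+.5)/2.5-.5+[100,0]
L=at_z(c,f([[68,120],[752,124],[97,460],[717,463]]),.012)[:,:2]
m=(L[0]+L[1])/2;e=L[0]-L[1];th=np.arctan2(e[1],e[0])-np.pi/2
home=np.r_[m-M(th)@[.015,0],th];print("home",home.round(4),"len",np.hypot(*e),((L-home[:2])@M(th)*1e3).round(1).tolist())
uv=f([[177,28],[681,67],[619,431],[187,403],[264,199],[569,221]])
v=fit_plate(c,uv,CORN+HOLES,home);print("abs",v.round(4))
E
```

```text
home [ 0.568  -0.1578 -0.1997] len 0.2911004965404574 [[15.0, 145.6], [15.0, -145.6], [-133.8, 148.7], [-133.5, -149.4]]
plate [ 0.5329 -0.1536 -0.2608  0.0748] res px [-0.2  0.4 -0.  -0.1 -1.  -0.3  0.3 -0.5  0.3  0.2  0.6  0.1 -0.2]
rel home mm [-35.2  -2.8] yaw -0.061
abs [ 0.5329 -0.1536 -0.2608  0.0748]
```

move_arm:
  steps:
    - {"delta_pos": [2.2, 0, 0.9], "dr": [0, 0.2, 0]}
    - {"delta_pos": [0, 4, 0], "dr": [0, 0, 0]}
    - {"delta_pos": [0, 4, 0], "dr": [0, 0, 0]}
    - {"delta_pos": [0, 4, 0], "dr": [0, 0, 0]}
    - {"delta_pos": [0, 4, 0], "dr": [0, 0, 0]}
    - {"delta_pos": [0, 3, 0], "dr": [0, 0, 0]}
    - {"delta_pos": [0, 2, 0], "dr": [0, 0, 0]}
    - {"delta_pos": [0, 0, 0], "dr": [0, 0, 0]}
    - {"delta_pos": [0, 0.6, 0], "dr": [0, 0, 0]}
    - {"delta_pos": [0, 0.6, 0], "dr": [0, 0, 0]}
    - {"delta_pos": [0, 0, 0], "dr": [0, 0, 0]}
    - {"delta_pos": [0, 0, 0], "dr": [0, 0, 0]}
    - {"delta_pos": [0, 0, 0], "dr": [0, 0, 0]}
  fingers: 1

```text
t: 7.95
eef_pos: [0.4337, -0.1348, 0.0226]
eef_rot: [-1.57, 0.002, 2.942]
force: [-0.7, 0.4, -1.0]
grip_width: 0.0852
```

```bash
python3 - <<'E'
from h import *
np.set_printoptions(precision=4,suppress=True)
s=get_state();c=camera_info("wrist");p,d=snapshot("wrist");np.savez("pics/w4.npz",p=p,d=d,**{k:np.float64(v) for k,v in c.items()})
print(s['t'],s['eef_pos'],s['eef_rot'],s['force'],s['grip_width'])
H=np.array([.568,-.1578]);print("tcp rel home",(np.array(s['eef_pos'][:2])-H)@M(-.1985)*1e3)
cv2.imwrite("pics/w4.png",p)
E
```

```text
7.95 [ 0.4337 -0.1348  0.0226] [-1.5705  0.0015  2.9419] [-0.7324  0.4021 -0.9554] 0.08522240772840976
tcp rel home [-136.2044   -3.9205]
```

View pics/w4.png

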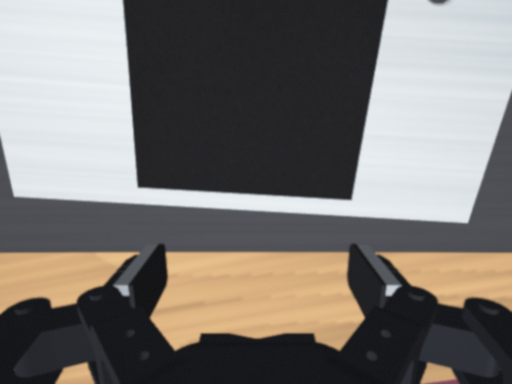

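move_arm:
  steps:
    - {"delta_pos": [0, 0.25, 0], "dr": [0, 0, 0]}
    - {"delta_pos": [-0.5, 0, 0], "dr": [0, 0, 0]}
    - {"delta_pos": [-0.5, 0, 0], "dr": [0, 0, 0]}
    - {"delta_pos": [-0.4, 0, 0], "dr": [0, 0, 0]}
    - {"delta_pos": [-0.3, 0, 0], "dr": [0, 0, 0]}
    - {"delta_pos": [-0.3, 0, 0], "dr": [0, 0, 0]}
    - {"delta_pos": [-0.3, 0, 0], "dr": [0, 0, 0]}
    - {"delta_pos": [-0.3, 0, 0], "dr": [0, 0, 0]}
    - {"delta_pos": [-0.3, 0, 0], "dr": [0, 0, 0]}
    - {"delta_pos": [-0.3, 0, 0], "dr": [0, 0, 0]}
    - {"delta_pos": [-0.3, 0, 0], "dr": [0, 0, 0]}
    - {"delta_pos": [-0.3, 0, 0], "dr": [0, 0, 0]}
    - {"delta_pos": [0, 0, 0], "dr": [0, 0, 0]}
    - {"delta_pos": [0, 0, 0], "dr": [0, 0, 0]}

```text
t: 9.4
eef_pos: [0.4714, -0.1419, 0.0197]
eef_rot: [-1.571, 0.002, 2.943]
force: [-1.2, 0.9, -0.6]
grip_width: 0.0854
```

```bash
python3 - <<'E'
from h import *
np.set_printoptions(precision=4,suppress=True)
s=get_state();c=camera_info("wrist");p,d=snapshot("wrist");np.savez("pics/w5.npz",p=p,d=d,**{k:np.float64(v) for k,v in c.items()})
print(s['t'],s['eef_pos'],s['eef_rot'],s['force'],s['grip_width'])
H=np.array([.568,-.1578]);print("tcp rel home",(np.array(s['eef_pos'][:2])-H)@M(-.1985)*1e3)
t,_=snapshot("top");cv2.imwrite("pics/w5.png",np.hstack([p,cv2.resize(t[134:229,244:357],(456,384),interpolation=cv2.INTER_CUBIC)])[:, :800])
E
```

```text
9.4 [ 0.4714 -0.1419  0.0197] [-1.5712  0.0019  2.9426] [-1.2087  0.918  -0.5717] 0.08538407684050767
tcp rel home [-97.8754  -3.4876]
```

View pics/w5.png

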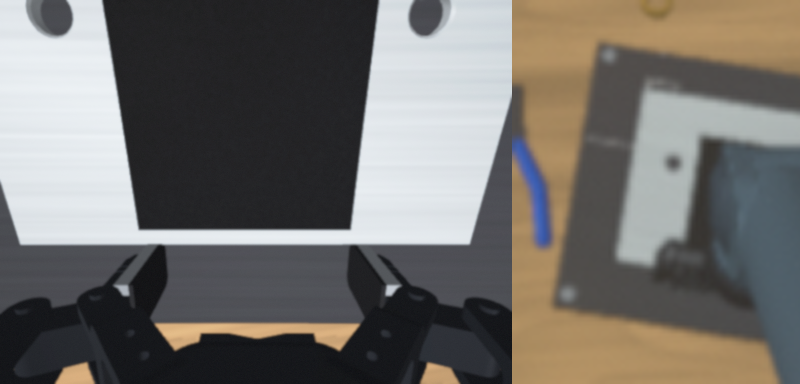

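The plate is now square to the fingers: near corners at (20,244) and (470,244), holes near (50,15) and (430,15).

```bash
python3 - <<'E'
from h import *
c=dict(np.load("pics/w5.npz"));p=c['p']
g=cv2.cvtColor(p,cv2.COLOR_BGR2GRAY)
# near edge row at columns, side edges at rows (sub-pixel half level)
def cross(a,lvl=140):
    i=np.where((a[:-1]>=lvl)!=(a[1:]>=lvl))[0];return i+(lvl-a[i].astype(float))/(a[i+1].astype(float)-a[i])
pts=[(x,[y for y in cross(g[:,x].astype(float)) if 225<y<260]) for x in(40,80,200,300,400,450)];print(pts)
L=[(r,cross(g[r].astype(float))[[0,-1]].round(1).tolist()) for r in(190,210,230,238)];print(L)
th=-.1985;H=np.array([.568,-.1578])
e=np.array([(x,y[-1]) for x,y in pts if y]);W=(at_z(c,e,.018)[:,:2]-H)@M(th)*1e3;print("near edge",W.round(1).tolist())
uv=np.float64([[20,244],[470,244]]);W=(at_z(c,uv,.018)[:,:2]-H)@M(th)*1e3;print("corners",W.round(1).tolist(),"mid",W.mean(0))
E
```

```text
[(40, [np.float64(244.64150943396226)]), (80, [np.float64(244.58490566037736)]), (200, [np.float64(229.3125), np.float64(244.52830188679246)]), (300, [np.float64(229.3030303030303), np.float64(244.52830188679246)]), (400, [np.float64(244.30612244897958)]), (450, [np.float64(244.3921568627451)])]
[(190, [2.4, 484.7]), (210, [8.7, 479.0]), (230, [15.1, 473.5]), (238, [17.6, 471.2])]
near edge [[-87.9, 93.9], [-87.9, 76.2], [-87.9, 22.5], [-87.9, -22.6], [-87.7, -67.5], [-87.6, -89.7]]
corners [[-87.5, 102.6], [-87.4, -98.5]] mid [-87.470634     2.09127806]
```

Plate rel home is (-12.9, +2.1) mm, yaw about 0.001 rad. That's within the pin tips' capture range, so I'll push it straight home.

move_arm:
  steps:
    - {"delta_pos": [-0.3, 0, 0], "dr": [0, 0, 0]}
    - {"delta_pos": [-0.3, 0, 0], "dr": [0, 0, 0]}
    - {"delta_pos": [-0.2, 0, 0], "dr": [0, 0, 0]}
    - {"delta_pos": [-0.1, 0, 0], "dr": [0, 0, 0]}
    - {"delta_pos": [-0.1, 0, 0], "dr": [0, 0, 0]}
    - {"delta_pos": [-0.1, 0, 0], "dr": [0, 0, 0]}
    - {"delta_pos": [-0.1, 0, 0], "dr": [0, 0, 0]}
    - {"delta_pos": [-0.1, 0, 0], "dr": [0, 0, 0]}
    - {"delta_pos": [0, 0, 0], "dr": [0, 0, 0]}
    - {"delta_pos": [0, 0, 0], "dr": [0, 0, 0]}
    - {"delta_pos": [0, 0, 0], "dr": [0, 0, 0]}

```text
t: 10.6
eef_pos: [0.4826, -0.1447, 0.0193]
eef_rot: [-1.571, -0.001, 2.942]
force: [-3.0, 0.3, 2.0]
grip_width: 0.0858
```

```bash
cat > chk.py <<'E'
from h import *
import sys
np.set_printoptions(precision=4,suppress=True)
s=get_state();c=camera_info("wrist");p,d=snapshot("wrist");np.savez(f"pics/{sys.argv[1]}.npz",p=p,d=d,**{k:np.float64(v) for k,v in c.items()})
print(s['t'],s['eef_pos'],s['eef_rot'],s['force'],s['grip_width'])
H=np.array([.568,-.1578]);print("tcp rel home",(np.array(s['eef_pos'][:2])-H)@M(-.1985)*1e3)
cv2.imwrite(f"pics/{sys.argv[1]}.png",p)
# depth -> world heights on the metal, and slope
ok=(d>0)&(p.min(2)>150)&(np.arange(384)[:,None]<235);v,u=np.where(ok)
o,r=ray(c,np.c_[u,v]);P=o+r*d[ok][:,None]
q=np.c_[(P[:,:2]-H)@M(-.1985),P[:,2]];k=(abs(q[:,1])<.1)&(abs(q[:,0])<.09)&(q[:,2]<.06);q=q[k]
A=np.c_[q[:,:2],np.ones(len(q))];co=np.linalg.lstsq(A,q[:,2],rcond=None)[0];print("plane slope x,y, z at home",co,len(q),"res",np.std(A@co-q[:,2]))
E
python3 chk.py w6
```

```text
10.6 [ 0.4826 -0.1447  0.0193] [-1.5707 -0.0008  2.9417] [-2.964   0.2688  2.0469] 0.08583146345325819
tcp rel home [-86.3036  -3.9807]
plane slope x,y, z at home [-0.0001  0.0006  0.0184] 59717 res 0.0007139309722174812
```

View pics/w6.png

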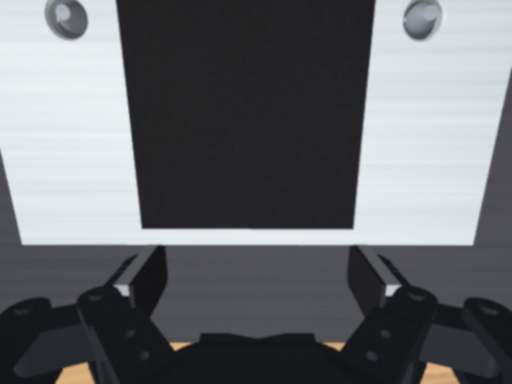

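It dropped: the pins show in both holes at (65,17) and (425,17), the slope is about 0 and the top face is at 18.4 mm. Backing off and lifting.

move_arm:
  steps:
    - {"delta_pos": [0.5, 0, 0], "dr": [0, 0, 0]}
    - {"delta_pos": [1, 0, 0], "dr": [0, 0, 0]}
    - {"delta_pos": [1.5, 0, 0], "dr": [0, 0, 0]}
    - {"delta_pos": [0, -3, 0], "dr": [0, 0, 0]}
    - {"delta_pos": [0, -4, 0], "dr": [0, 0, 0]}
    - {"delta_pos": [0, -4, 0], "dr": [0, 0, 0]}
    - {"delta_pos": [0, -4, 0], "dr": [0, 0, 0]}
    - {"delta_pos": [0, -4, 0], "dr": [0, 0, 0]}
    - {"delta_pos": [0, 0, 0], "dr": [0, 0, 0]}
    - {"delta_pos": [0, 0, 0], "dr": [0, 0, 0]}
    - {"delta_pos": [0, 0, 0], "dr": [0, 0, 0]}

```text
t: 11.75
eef_pos: [0.4525, -0.1384, 0.2082]
eef_rot: [-1.571, -0.002, 2.942]
force: [-0.3, -0.2, -1.0]
grip_width: 0.0851
```

```bash
python3 chk.py w7; python3 -c "
import cv2;p=cv2.imread('pics/w7.png');cv2.imwrite('pics/w7b.png',cv2.resize(p[:230,100:420],None,fx=2.5,fy=2.5,interpolation=cv2.INTER_CUBIC))"
```

```text
11.75 [ 0.4525 -0.1384  0.2082] [-1.5708 -0.0018  2.9424] [-0.2861 -0.1637 -0.9789] 0.0850976149586444
tcp rel home [-117.0244   -3.7631]
plane slope x,y, z at home [0.004  0.0004 0.0184] 16553 res 0.001060770640137155
```

View pics/w7b.png

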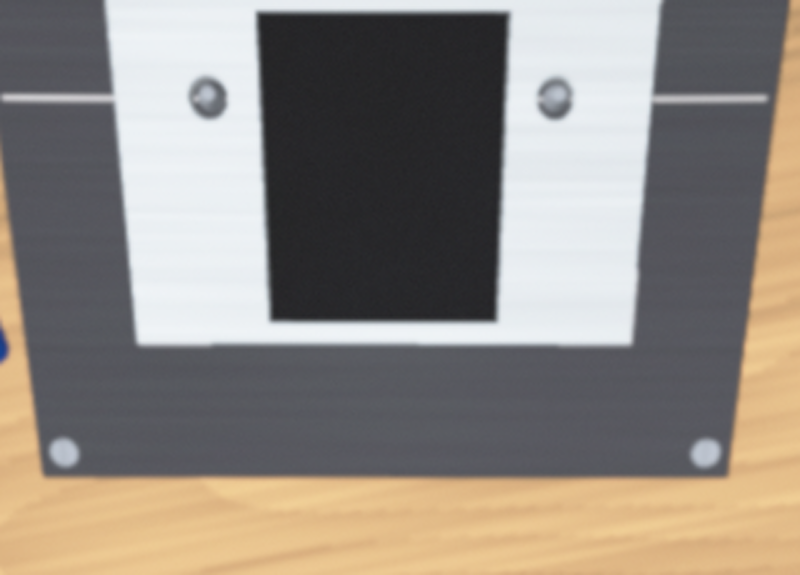

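Both holes sit around their pins at crop (208,98) and (555,98), on the scribed line, and the plate is flat. Handing in.

```bash
python3 -c "
from station import *
print(hand_in())"
```

```text
the job is handed in; nothing more can be done
None
```

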